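# Set the screw of the block-printing press

## Robot

A 6-joint arm with a two-finger parallel gripper is mounted at the origin on the work surface. World frame = base frame: x ahead of the robot, y to its left, z up, the work surface at z = 0. Lengths are in m, angles in rad, forces in N, time in s.
With the tool pointing down it reaches from about 0.375 to 0.75 m from the base axis. Payload 9 kg.
Tool frame: the origin (TCP) lies where the fingers leave the gripper's body, on its centre line; the fingertips stand 73 mm ahead of it and the grasp point (between the pads) lies 54 mm ahead of it (ctrl.grasp_offset is the distance from the TCP to the grasp point, in m); z points along the fingers, y is the direction in which the jaws open and shut (so a half turn about z gives the same grasp; the last joint's range is limited). The gripper opens to 85 mm and grips with 20 to 120 N. Pads are 22 mm wide; open, the fingers measure 114 mm over their backs; the gripper's body (76 mm by 85 mm) begins 54 mm behind the grasp point. The pads swing forward as they close: fully open they stand 13 mm farther back than shut.
Start: joints at [0.951, 0.104, 0.097, 1.564, 0, 1.353], TCP at [0.235, 0.552, 0.304] pointing down, gripper open.
Joint ranges: [-2.99, 2.99], [-0.84, 1.86], [-1.1, 1.16], [-1.84, 2.11], [-1.51, 1.56], [-3.14, 3.14]. Speed limits (rad/s): [2.22, 2.22, 2.57, 3.14, 3.14, 3.14].

## Interface

Orientations are given as a rotation vector (axis times angle).
In Python, from bench import telemetry, vision, ctrl gives the robot as it stands.
- The arm moves only by the tool play_rows, never from a script. Its argument "moves" is a list of rows, each a list of 7 numbers: the turn, a rotation vector about the world's x, y, z in degrees, then the shift along the world's x, y, z in cm, then the opening, from 0 (shut) to 1 (fully open). In form: [[rx, ry, rz, tx, ty, tz, hand], ...]. A call has 1 to 5 rows; each row shifts and turns the commanded pose from where the row before left it; what a row does not reach is not made up. A row lasts 1/8 s, in which the tool goes at most 62.5 mm and 10.7 degrees, less where a joint would pass 70% of its speed; a pose out of reach is approached as far as the arm can. A call with a gripper value outside its range is refused whole. The fingers move at their own pace and stop on an object; "grip_force" is the grip in N (left out, the last holds). Time passes only in rows, so rows that do not move let the fingers close. It gives the time, the measured TCP pose, the force and the opening at its end, in the units of the state.
- telemetry.state(): the state, without advancing time (a new reading comes with each control period).
- vision.get_image(name): name is "scene" or "top" or "wrist"; returns a dict with "img" (384x512x3 uint8, blue, green, red), "vfov" (degrees; the focal length in pixels is half the picture's height over the tangent of half this angle, whatever the lens; pixels are square), "cx", "cy" (the principal point, pixels), "T" (4x4, takes a point from camera to world coordinates); the wrist camera has in their place "hand_eye" (4x4, takes a point from camera to tool coordinates, whose origin is the TCP and whose axes are the flange's). Camera axes: x right, y up, looking along -z (the intrinsics and any distortion apply to the point x, -y, -z); pixel columns grow to the right and rows downward; lengths in m; the calibration is good to about 2 mm. A picture is of the moment at which its call begins: read the wrist's pose just before it. There is no depth.
- ctrl.hand_in(): hands the job in, once; it reports no verdict.
The state is a dict: "time": time; "qpos": joint angles; "joint_velocities": joint speeds; "joint_torque": joint torques, N m; "position": TCP position; "orientation": TCP orientation; "force": force on the tool from outside, world axes, zero at the start; "moment": the same for the moment, N m; "gripper_width": finger opening in m.
Only numpy, scipy, OpenCV 4.12 (cv2) and the standard library are available. Lean on these libraries where they do the work, as an engineer would, in place of code of your own. Each camera call takes 0.05 s, during which the arm holds its last target. There are 200 camera calls.

## Task

Set the little printing press: turn its square knob clockwise until the foot has bottomed snugly on the block and the screw will go no further, but do not force it so that the block is wrenched round on its mat. Then back the screw off a quarter turn, so that paper will slip under, and let go. Leave the paint bottle, jar and brush pot alone.

Things in the scene. Friction and masses are not known exactly. Their poses are not given: they have to be found in the camera images.
- press: fixed bench-top screw press: wooden bed 220 x 300 x 30 mm (x, y, z), two steel posts 26 mm thick at y = +-120 mm with a grey crosshead 55 x 290 mm, its top 150 mm above the table (nuts and screw collar reach 158 mm). The upright screw goes through its middle. Origin: centre of the bed's underside, z up. Place and yaw vary.
- screw: upright steel screw (22 mm) with a black square knob 40 x 40 mm, 35 mm high, sides square to its x and y, a steel dot on top towards x. Origin: knob centre, on the axis, 200 to 202 mm above the table, z up. It starts 1/3 to 2/3 turn above its bottom; the knob's angle at the bottom differs each time and cannot be seen. Thread friction 0.04 N m; stays where left; stops hard at the bottom.
- foot_face (a point): centre of the underside of the round steel foot, 90 mm across, at the lower end of the screw, 144 mm below the knob's centre. Right-hand thread: clockwise from above lowers screw and foot by 3 mm a full turn, counter-clockwise raises them
- block_top (a point): centre of the top face of the block, right under the foot; z up. The foot bottoms on it when the two points meet; a quarter turn above that the gap is 0.75 mm
- block_corner (a point): top corner (at +60, +60 mm in the press's axes, 85 mm from the screw axis) of the square block, 120 x 120 x 23 mm, on a rubber mat on the bed. Once bottomed, more torque on the knob drags the block round the axis against the springy mat, 3.5 N m per rad: about 2.4 mm here per 0.1 N m. It springs back when the torque ceases
- paint_bottle: bystander: red paint bottle with white cap, 72 mm across, 170 mm high, standing loose; origin at the centre of its underside
- paint_jar: bystander: orange paint jar, 60 mm across, 85 mm high, standing loose; origin at the centre of its underside
- brush_pot: bystander: white pot with three brushes, 76 mm across, 190 mm high with brushes, standing loose; origin at the centre of its underside

How it is judged:
By the outcome, as a careful person would: the job done as asked, in the order asked, and still so for the second after the job is handed in, with the robot touching nothing.
It also fails if it takes over 61 s, if anything falls off the work surface, if the arm or the gripper's body presses on something with over 40 N, if the wrist force passes 120 N, or if a joint passes its speed limit or range.

## Working session

There is one attempt and no reset: what is moved stays moved. The work goes in short steps, Python scripts to look and compute and a tool call to move; the robot and the scene stay as the last step left them, time stands still between calls to the robot, and variables do not carry over. Pictures are saved under pics/ and viewed, about 8 in all and at most 12, crops included, and the job is handed in when it is done.

Besides the shell and the picture viewer there is one more tool, called after "Request:" as name(argument=value, ...) on one line, values as JSON. play_rows: Moves the arm, as the interface text tells. Its arguments: {"type":"object","properties":{"moves":{"type":"array"},"grip_force":{"type":"number"}},"required":["moves"]}

```bash
ls; mkdir -p pics; cat > h.py <<'E'
import numpy as np,cv2
from bench import telemetry,vision,ctrl
from scipy.spatial.transform import Rotation as R
def grab(n,f):
    s=telemetry.state(); d=vision.get_image(n); cv2.imwrite('pics/'+f+'.png',d['img'])
    if n=='wrist':
        T=np.eye(4);T[:3,:3]=R.from_rotvec(s['orientation']).as_matrix();T[:3,3]=s['position'];d['T']=T@np.array(d['hand_eye'])
    np.save('pics/'+f+'.npy',{k:v for k,v in d.items()},allow_pickle=True); return d
def load(f): return np.load('pics/'+f+'.npy',allow_pickle=True).item()
def ray(d,u,v):
    f=d['img'].shape[0]/2/np.tan(np.radians(d['vfov'])/2)
    T=np.array(d['T']);r=T[:3,:3]@np.array([(u-d['cx'])/f,-(v-d['cy'])/f,-1]);return T[:3,3],r/np.linalg.norm(r)
def atz(d,u,v,z):
    o,r=ray(d,u,v);return o+r*(z-o[2])/r[2]
def proj(d,p):
    f=d['img'].shape[0]/2/np.tan(np.radians(d['vfov'])/2)
    T=np.array(d['T']);c=T[:3,:3].T@(np.array(p)-T[:3,3]);return d['cx']+f*c[0]/-c[2],d['cy']-f*c[1]/-c[2]
def tri(obs):
    A=np.zeros((3,3));b=np.zeros(3)
    for d,u,v in obs:
        o,r=ray(d,u,v);P=np.eye(3)-np.outer(r,r);A+=P;b+=P@o
    x=np.linalg.solve(A,b);return x
E
python3 - <<'E'
from h import *
print(telemetry.state())
a=grab('scene','s0');b=grab('top','t0');c=grab('wrist','w0')
for d in(a,b,c):print({k:v for k,v in d.items() if k!='img'})
E
```

```text
pics
{'time': 0.0, 'qpos': array([9.51293525e-01, 1.04727578e-01, 9.64265321e-02, 1.56389364e+00,
       1.74093688e-05, 1.35309240e+00]), 'joint_velocities': array([-0.00106681, -0.00084711,  0.00221405,  0.00091351, -0.0019808 ,
        0.00115726]), 'joint_torque': array([ 6.53369789e-04, -5.56934881e+01,  5.03643894e+01,  1.72780693e-02,
       -1.93358105e-04, -2.37039393e-05]), 'position': array([0.2344866 , 0.55201262, 0.30308218]), 'orientation': array([-6.26790492e-01, -3.07783415e+00,  1.99539917e-03]), 'force': array([-0.65386488,  0.08940132,  0.12972458]), 'moment': array([-0.0677016 , -0.02266694,  0.00998303]), 'gripper_width': 0.08552742592098173}
{'vfov': 47.27533334943413, 'cx': 251.02544117501043, 'cy': 189.65771798560863, 'T': array([[-0.1996206 , -0.75949994,  0.61912153,  1.32775044],
       [ 0.97986642, -0.15236317,  0.12902428,  0.18734428],
       [-0.00366262,  0.6324123 ,  0.77462331,  1.07645623],
       [ 0.        ,  0.        ,  0.        ,  1.        ]])}
{'vfov': 55.41772808901388, 'cx': 253.62123540766285, 'cy': 189.61989038099094, 'T': array([[-0.0
[... 217 characters left out ...]
  1.        ]])}
{'vfov': 65.13302158751759, 'cx': 257.22044145971967, 'cy': 191.4530299950688, 'hand_eye': array([[-8.56495388e-05,  9.58173883e-01,  2.86186657e-01,
         7.33104704e-02],
       [ 9.99999994e-01,  6.41906373e-05,  8.43636333e-05,
         1.76706034e-03],
       [ 6.24645262e-05,  2.86186663e-01, -9.58173883e-01,
        -7.04503201e-02],
       [ 0.00000000e+00,  0.00000000e+00,  0.00000000e+00,
         1.00000000e+00]]), 'T': array([[ 0.39116124, -0.88204164, -0.26266981,  0.16778608],
       [ 0.92032134,  0.37450931,  0.11292214,  0.58241911],
       [-0.00122974, -0.2859114 ,  0.95825527,  0.37365695],
       [ 0.        ,  0.        ,  0.        ,  1.        ]])}
```

View pics/t0.png

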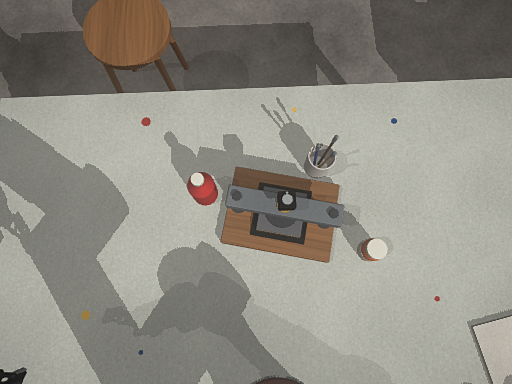

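View pics/s0.png

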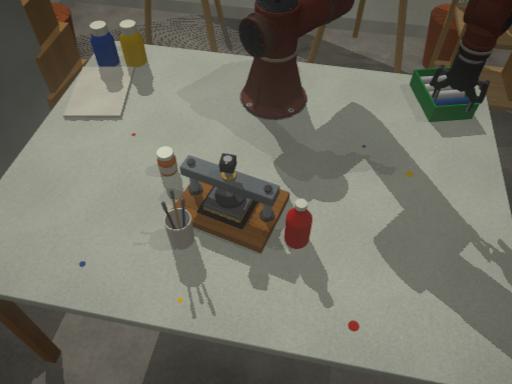

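Top view: press centred near (285,205), knob at about (287,200), bottle at (202,188), pot at (321,160), jar at (374,249). Scene view: knob at about (228,160). I'll zoom in for the details.

```bash
python3 - <<'E'
from h import *
a=load('s0')['img'];b=load('t0')['img']
ca=cv2.resize(a[140:200,195:265],None,fx=5.7,fy=5.7,interpolation=cv2.INTER_CUBIC)
cb=cv2.resize(b[180:230,260:320],None,fx=6.65,fy=6.65,interpolation=cv2.INTER_CUBIC)
h=min(ca.shape[0],cb.shape[0]);print(ca.shape,cb.shape)
cv2.imwrite('pics/c0.png',np.hstack([ca[:h],cb[:h]]))
s,t=load('s0'),load('t0')
print(tri([(s,228,160),(t,287.5,200)]))
E
```

```text
(342, 399, 3) (332, 399, 3)
[ 0.54735605 -0.03923828  0.21127403]
```

View pics/c0.png

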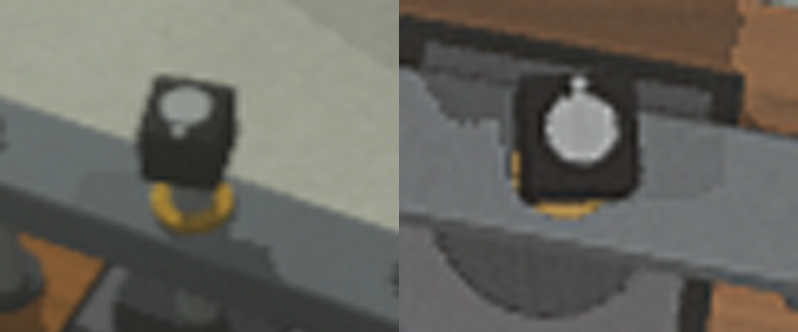

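Crop: in the scene half the knob's top disc is at crop (185,104). In the top half it is at (580,130), with the dot towards +x and the knob sides nearly parallel to the image axes. Next I'll triangulate the knob and the bystanders and plan the approach.

```bash
python3 - <<'E'
from h import *
s,t=load('s0'),load('t0')
su,sv=195+185.5/5.7-.4,140+104/5.7-.4; tu,tv=260+(580-399)/6.65-.4,180+130/6.65-.4
k=tri([(s,su,sv),(t,tu,tv)]);print('knob top',k,proj(s,k),(su,sv),proj(t,k),(tu,tv))
z=k[2]
p=[atz(t,260+(x-399)/6.65-.4,180+y/6.65-.4,z)[:2] for x,y in((517,75),(519,200),(637,80),(638,195),(578,82),(580,130))]
for i,j in((1,0),(3,2),(5,4)):
  v=p[i+1-1]-p[j];v=p[j]-p[i];print('yaw',np.degrees(np.arctan2(v[1],v[0])))
a=atz(t,228,195,.15);b=atz(t,343,214,.15);v=a-b;print('press yaw',np.degrees(np.arctan2(v[1],v[0]))-90,(a+b)/2)
for n,u,w,h in(('pot',321,160,.1),('bottle',197,180,.17),('jar',376,248,.085)):
  q=atz(t,u,w,h);print(n,q,np.linalg.norm(q[:2]-k[:2]))
E
```

```text
knob top [ 0.54802885 -0.03893652  0.22008641] (np.float64(227.53296831352395), np.float64(157.89522775930178)) (227.1438596491228, 157.84561403508772) (np.float64(287.27177073323935), np.float64(199.05250121234042)) (286.818045112782, 199.14887218045112)
yaw -2.4627466477891593
yaw -3.497674291939405
yaw -1.3445166286709245
press yaw -12.071341525211736 [ 0.54849333 -0.04026874  0.15      ]
pot [ 0.67366182 -0.14831255  0.1       ] 0.16657358115623686
bottle [0.61470375 0.17251448 0.17      ] 0.221713933600087
jar [ 0.43651566 -0.27259188  0.085     ] 0.258901554033064
```

Request:
play_rows(moves=[[0,0,7.4,2.1,-3.94,0.25,1],[0,0,7.4,2.1,-3.94,0.25,1],[0,0,7.4,2.1,-3.94,0.25,1],[0,0,7.4,2.1,-3.94,0.25,1],[0,0,7.4,2.1,-3.94,0.25,1]], grip_force=40)

```text
time: 0.78
position: [0.34, 0.3539, 0.3163]
orientation: [0.389, -3.117, 0.0]
force: [0.6, 0.3, 0.5]
gripper_width: 0.0856
```

Request:
play_rows(moves=[[0,0,7.4,2.1,-3.94,0.25,1],[0,0,7.4,2.1,-3.94,0.25,1],[0,0,7.4,2.1,-3.94,0.25,1],[0,0,7.4,2.1,-3.94,0.25,1],[0,0,7.4,2.1,-3.94,0.25,1]])

```text
time: 1.4
position: [0.4451, 0.1569, 0.3289]
orientation: [-1.358, 2.833, 0.0]
force: [0.4, -0.5, -0.6]
gripper_width: 0.0855
```

Request:
play_rows(moves=[[0,0,7.4,2.1,-3.94,0.25,1],[0,0,7.4,2.1,-3.94,0.25,1],[0,0,7.4,2.1,-3.94,0.25,1],[0,0,7.4,2.1,-3.94,0.25,1],[0,0,7.4,2.1,-3.94,0.25,1]])

```text
time: 2.02
position: [0.5501, -0.0402, 0.3413]
orientation: [2.186, -2.256, -0.0]
force: [0.2, 0.7, -0.1]
gripper_width: 0.0854
```

Request:
play_rows(moves=[[0,0,0,0,0,0,1]])

```text
time: 2.15
position: [0.5504, -0.0413, 0.3405]
orientation: [2.179, -2.261, -0.001]
force: [-0.3, 0.2, -0.2]
gripper_width: 0.0851
```

```bash
python3 - <<'E'
from h import *
s=telemetry.state();print(s['time'],s['position'],s['orientation'],s['qpos'],s['force'],s['moment'])
m=R.from_rotvec(s['orientation']).as_matrix();print(np.degrees(np.arctan2(m[1,0],m[0,0])),m[:,2])
d=grab('wrist','w1');print(proj(d,(.548,-.039,.22)))
cv2.imwrite('pics/w1b.png',cv2.resize(d['img'],None,fx=1.55,fy=1.55,interpolation=cv2.INTER_CUBIC))
E
```

```text
2.15 [ 0.55035822 -0.04125889  0.34052183] [ 2.17946771e+00 -2.26144200e+00 -1.29981560e-03] [-3.11707153e-01 -3.00412823e-02  2.67501244e-02  1.62872362e+00
 -3.66893865e-04 -1.84558967e+00] [-0.28929545  0.23854813 -0.20187295] [-0.02504531  0.00990144  0.00748244]
-92.1149921070677 [-1.19367001e-03 -8.55630161e-07 -9.99999288e-01]
(np.float64(260.9016797229988), np.float64(214.3064619839667))
```

View pics/w1b.png

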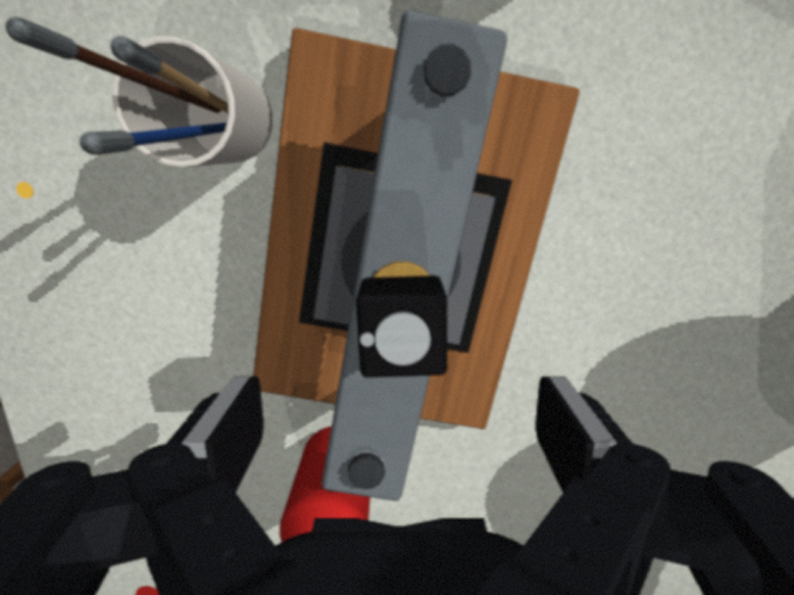

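Wrist view: the knob's top disc is at zoomed (403,339), dot at (368,340). The top-face corners are about (360,296), (443,291), (447,373) and (362,377). The pot is at the upper left and the bottle at the bottom, both clear.

```bash
python3 - <<'E'
from h import *
s,t,w=load('s0'),load('t0'),load('w1')
q=lambda x,y:((x+.5)/1.55-.5,(y+.5)/1.55-.5)
su,sv=227.1,157.85; tu,tv=286.8,199.1
k=tri([(s,su,sv),(t,tu,tv),(w,*q(403,339))]);print(k,proj(s,k),proj(t,k),proj(w,k),q(403,339))
for z in (.2175,.219):
  P=[atz(w,*q(*c),z) for c in((360,296),(443,291),(447,373),(362,377),(403,339),(368,340))]
  print(z,P[4],np.mean(P[:4],0))
f=lambda a,b:np.degrees(np.arctan2(*(P[b]-P[a])[[1,0]]))
print(f(1,0),f(2,3),f(3,0)-90,f(2,1)-90,f(4,5))
E
```

```text
[ 0.54863628 -0.03810196  0.22178966] (np.float64(227.754912229993), np.float64(157.66375125967554)) (np.float64(286.9557400561343), np.float64(198.65782358601587)) (np.float64(260.03669605555854), np.float64(216.54093343586572)) (259.8225806451613, 218.53225806451613)
0.2175 [ 0.54884837 -0.03495581  0.2175    ] [ 0.5487956  -0.03669727  0.2175    ]
0.219 [ 0.54884196 -0.03555511  0.219     ] [ 0.5487896  -0.03728307  0.219     ]
1.4493476579996847 0.8053722404639356 -182.13435933545088 -177.88960670943428 -0.39278930797371536
```

Request:
play_rows(moves=[[0,0,1.6,-0.17,0.4,0,1],[0,0,0,0,0,-2.8,1],[0,0,0,0,0,-2.8,1],[0,0,0,0,0,-2.8,1],[0,0,0,0,0,0,1]])

```text
time: 2.82
position: [0.5465, -0.0332, 0.2556]
orientation: [2.214, -2.226, -0.005]
force: [-0.2, 0.4, -0.5]
gripper_width: 0.0856
```

```bash
python3 - <<'E'
from h import *
s=telemetry.state();print(s['time'],s['position'],s['qpos'],s['force'],s['moment'])
d=grab('wrist','w2')
cv2.imwrite('pics/w2b.png',cv2.resize(d['img'],None,fx=1.55,fy=1.55,interpolation=cv2.INTER_CUBIC))
E
```

```text
2.825 [ 0.54654464 -0.03322917  0.25564137] [-2.99734003e-01 -5.62945387e-02 -1.52930421e-01  1.47783425e+00
  1.23302222e-04 -1.86504726e+00] [-0.18201159  0.44184259 -0.46425048] [ 0.05619183  0.04918832 -0.01397563]
```

View pics/w2b.png

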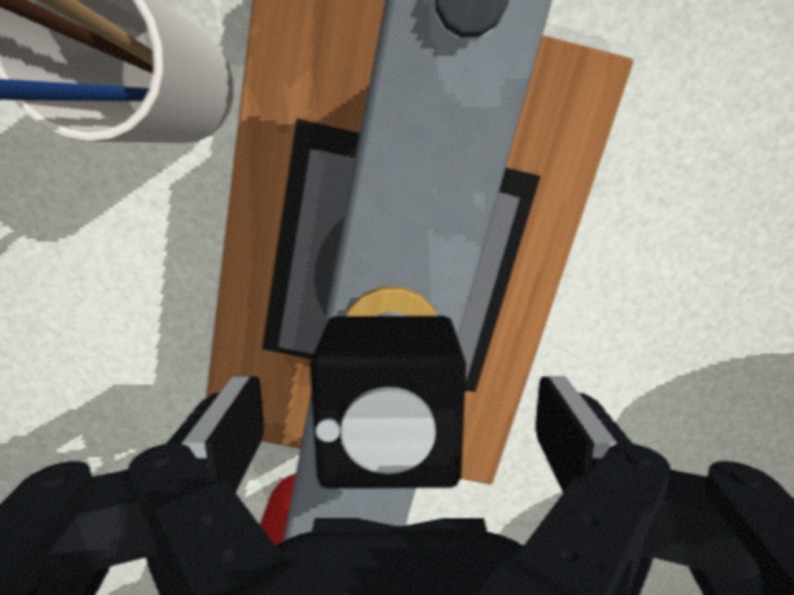

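Wrist view from close: the knob's disc is at (388,430). The pads are symmetric about column 400, so the jaws sit about 3 mm too far towards −x; yaw is aligned. I'll check the y offset.

```bash
python3 - <<'E'
from h import *
w=load('w2')
for i in range(4):
  s=telemetry.state();print(s['position'],s['moment'])
q=lambda x,y:((x+.5)/1.55-.5,(y+.5)/1.55-.5)
print(atz(w,*q(388,430),.2185), atz(w,*q(388,487),.2185))
print(np.array(proj(w,(.54654,-.03323,.2185)))*1.55)
E
```

```text
[ 0.5472591  -0.03363011  0.25742492] [ 0.03150235  0.01162045 -0.0397043 ]
[ 0.5472591  -0.03363011  0.25742492] [ 0.03150235  0.01162045 -0.0397043 ]
[ 0.5472591  -0.03363011  0.25742492] [ 0.03150235  0.01162045 -0.0397043 ]
[ 0.5472591  -0.03363011  0.25742492] [ 0.03150235  0.01162045 -0.0397043 ]
[ 0.54955096 -0.03556622  0.2185    ] [ 0.54977112 -0.01770915  0.2185    ]
[399.20246286 437.37275444]
```

Request:
play_rows(moves=[[0,0,0,0.25,-0.2,0,1],[0,0,0,0,0,0,0],[0,0,0,0,0,0,0],[0,0,0,0,0,0,0],[0,0,0,0,0,0,0]], grip_force=30)

```text
time: 3.5
position: [0.5501, -0.0368, 0.258]
orientation: [2.213, -2.229, -0.001]
force: [-5.0, 0.3, 5.0]
gripper_width: 0.0396
```

```bash
cat > st.py <<'E'
from h import *
import sys
M=[]
for i in range(int(sys.argv[1]) if len(sys.argv)>1 else 1):
  if i: vision.get_image('top')
  s=telemetry.state();m=R.from_rotvec(s['orientation']).as_matrix()
  M.append([np.degrees(np.arctan2(m[1,0],m[0,0])),s['moment'][2],s['joint_torque'][5],s['qpos'][5]])
print(np.round(M,4));print(s['time'],s['position'],s['force'].round(1),s['moment'].round(3),s['joint_torque'].round(3),s['gripper_width'])
E
python3 st.py 4
```

```text
[[-9.04254e+01  3.69000e-02 -8.60000e-03 -1.86720e+00]
 [-9.04281e+01  1.52000e-02 -7.90000e-03 -1.86730e+00]
 [-9.04275e+01 -2.21000e-02 -7.50000e-03 -1.86720e+00]
 [-9.04278e+01  2.28000e-02 -7.40000e-03 -1.86720e+00]]
3.65 [ 0.5500609  -0.03678313  0.25796943] [-5.2  0.9  5.8] [0.006 1.005 0.023] [ 5.4000e-02 -4.5501e+01  4.9527e+01 -2.0980e+00  3.8800e-01 -7.0000e-03] 0.039522288458091796
```

Request:
play_rows(moves=[[0,0,-6,-0.05,0,0,0],[0,0,-10,-0.05,0,0,0],[0,0,-10,0,0,-0.01,0],[0,0,-10,0,0,-0.01,0],[0,0,-6,0,0,0,0]])

```text
time: 4.28
position: [0.5504, -0.0374, 0.2577]
orientation: [-1.26, 2.876, -0.003]
force: [3.9, -2.2, -0.3]
gripper_width: 0.0399
```

```bash
python3 st.py 3
```

```text
[[-1.326923e+02  2.020000e-02 -8.703000e-01 -1.130400e+00]
 [-1.329256e+02  7.200000e-03 -8.055000e-01 -1.126300e+00]
 [-1.325046e+02 -1.070000e-02  1.277200e+00 -1.133700e+00]]
4.375 [ 0.55030586 -0.03735337  0.25775783] [ 3.9 -2.9  0. ] [-0.934 -1.322 -0.011] [  1.45  -47.11   47.94    2.598   0.623   1.277] 0.039647680525615646
```

Request:
play_rows(moves=[[0,0,-7,0.04,-0.03,0,0],[0,0,-10,0,0,-0.01,0],[0,0,-10,0,0,-0.01,0],[0,0,-10,0,0,-0.01,0],[0,0,-8,0,0,0,0]])

```text
time: 5.0
position: [0.5506, -0.0384, 0.2574]
orientation: [-0.066, 3.139, -0.005]
force: [3.7, -7.2, -0.5]
gripper_width: 0.0397
```

Request:
play_rows(moves=[[0,0,-8,0,0,0,0],[0,0,-7,0,0,-0.01,0],[0,0,-4,0,0,0,0],[0,0,0,0,0,0,0]])

```text
time: 5.5
position: [0.5504, -0.0388, 0.2572]
orientation: [0.447, 3.108, -0.006]
force: [3.1, -9.5, -1.2]
gripper_width: 0.0397
```

```bash
python3 st.py 4
```

```text
[[ 1.636196e+02  2.230000e-02  5.052000e-01 -2.010000e-02]
 [ 1.636639e+02 -5.050000e-02  1.666000e-01 -2.080000e-02]
 [ 1.636753e+02  3.000000e-02  6.090000e-02 -2.100000e-02]
 [ 1.636812e+02  2.890000e-02  3.460000e-02 -2.110000e-02]]
5.65 [ 0.55040998 -0.03872861  0.25720757] [  3.4 -10.1  -0.4] [-2.447 -0.691  0.029] [ 4.9810e+00 -4.7657e+01  4.8136e+01  2.7420e+00  2.8380e+00  3.5000e-02] 0.03974438378741801
```

Request:
play_rows(moves=[[0,0,0,-0.04,-0.1,0,0],[0,0,-3,0,0,0,0],[0,0,-3,0,0,0,0],[0,0,-3,0,0,0,0],[0,0,0,0,0,0,0]])

```text
time: 6.28
position: [0.5501, -0.0393, 0.2572]
orientation: [0.689, 3.063, -0.004]
force: [4.6, -6.4, -0.8]
gripper_width: 0.0397
```

```bash
python3 st.py 4
```

```text
[[ 1.546563e+02 -2.370000e-02  3.762000e-01  1.347000e-01]
 [ 1.546923e+02  1.110000e-02  1.298000e-01  1.342000e-01]
 [ 1.546960e+02  3.830000e-02  5.200000e-02  1.341000e-01]
 [ 1.547012e+02  5.710000e-02  3.270000e-02  1.340000e-01]]
6.425 [ 0.5501015  -0.03927586  0.25715531] [ 4.6 -6.5 -1.2] [-1.87  -0.903  0.057] [ 3.5270e+00 -4.7832e+01  4.8282e+01  2.8130e+00  1.9140e+00  3.3000e-02] 0.039735625518513985
```

```bash
cat > r.py <<'E'
from h import *
s=telemetry.state();m=R.from_rotvec(s['orientation']).as_matrix()
print('t %.2f yaw %.2f tq6 %.4f mz %.3f'%(s['time'],np.degrees(np.arctan2(m[1,0],m[0,0])),s['joint_torque'][5],s['moment'][2]),s['force'].round(1),s['position'].round(4))
E
python3 r.py
```

```text
t 6.42 yaw 154.70 tq6 0.0327 mz 0.057 [ 4.6 -6.5 -1.2] [ 0.5501 -0.0393  0.2572]
```

Request:
play_rows(moves=[[0,0,-3,0,-0.03,0,0],[0,0,0,0,0,0,0],[0,0,0,0,0,0,0],[0,0,0,0,0,0,0]])

```text
time: 6.92
position: [0.5501, -0.0394, 0.2571]
orientation: [0.767, 3.044, -0.003]
force: [5.0, -6.5, -1.0]
gripper_width: 0.0395
```

```bash
python3 r.py
```

```text
t 6.92 yaw 151.71 tq6 0.0306 mz 0.025 [ 5.  -6.5 -1. ] [ 0.5501 -0.0394  0.2571]
```

Request:
play_rows(moves=[[0,0,-3,0,0,0,0],[0,0,0,0,0,0,0],[0,0,0,0,0,0,0],[0,0,0,0,0,0,0]])

```text
time: 7.42
position: [0.55, -0.0395, 0.2571]
orientation: [0.847, 3.023, -0.003]
force: [4.3, -6.2, -0.9]
gripper_width: 0.0394
```

```bash
python3 r.py
```

```text
t 7.42 yaw 148.70 tq6 0.0298 mz 0.041 [ 4.3 -6.2 -0.9] [ 0.55   -0.0395  0.2571]
```

Request:
play_rows(moves=[[0,0,-3,0,-0.03,0,0],[0,0,0,0,0,0,0],[0,0,0,0,0,0,0],[0,0,0,0,0,0,0]])

```text
time: 7.92
position: [0.55, -0.0396, 0.257]
orientation: [0.926, 3.0, -0.003]
force: [4.3, -6.4, -0.5]
gripper_width: 0.0396
```

```bash
python3 r.py
```

```text
t 7.92 yaw 145.71 tq6 0.0283 mz 0.018 [ 4.3 -6.4 -0.5] [ 0.55   -0.0396  0.257 ]
```

Request:
play_rows(moves=[[0,0,-3,0,0,-0.01,0],[0,0,0,0,0,0,0],[0,0,0,0,0,0,0],[0,0,0,0,0,0,0]])

```text
time: 8.43
position: [0.5499, -0.0397, 0.257]
orientation: [1.004, 2.975, -0.003]
force: [2.5, -6.9, 0.3]
gripper_width: 0.0395
```

```bash
python3 r.py
```

```text
t 8.43 yaw 142.71 tq6 0.0283 mz 0.062 [ 2.5 -6.9  0.3] [ 0.5499 -0.0397  0.257 ]
```

Request:
play_rows(moves=[[0,0,-3,0,0,0,0],[0,0,0,0,0,0,0],[0,0,0,0,0,0,0],[0,0,0,0,0,0,0]])

```text
time: 8.93
position: [0.5499, -0.0397, 0.257]
orientation: [1.081, 2.948, -0.003]
force: [3.3, -6.1, 0.2]
gripper_width: 0.0397
```

```bash
python3 r.py
```

```text
t 8.93 yaw 139.71 tq6 0.0285 mz 0.013 [ 3.3 -6.1  0.2] [ 0.5499 -0.0397  0.257 ]
```

Request:
play_rows(moves=[[0,0,-3,0,0,0,0],[0,0,0,0,0,0,0],[0,0,0,0,0,0,0],[0,0,0,0,0,0,0]])

```text
time: 9.43
position: [0.5498, -0.0397, 0.257]
orientation: [1.158, 2.918, -0.003]
force: [2.6, -5.8, -0.6]
gripper_width: 0.0393
```

```bash
python3 r.py
```

```text
t 9.43 yaw 136.71 tq6 0.0283 mz 0.011 [ 2.6 -5.8 -0.6] [ 0.5498 -0.0397  0.257 ]
```

Request:
play_rows(moves=[[0,0,-3,0,0,-0.01,0],[0,0,0,0,0,0,0],[0,0,0,0,0,0,0],[0,0,0,0,0,0,0]])

```text
time: 9.93
position: [0.5498, -0.0398, 0.2569]
orientation: [1.234, 2.887, -0.003]
force: [2.9, -5.7, 1.0]
gripper_width: 0.0394
```

```bash
python3 r.py
```

```text
t 9.93 yaw 133.70 tq6 0.0282 mz -0.031 [ 2.9 -5.7  1. ] [ 0.5498 -0.0398  0.2569]
```

Request:
play_rows(moves=[[0,0,-3,0,0,0,0],[0,0,0,0,0,0,0],[0,0,0,0,0,0,0],[0,0,0,0,0,0,0]])

```text
time: 10.42
position: [0.5497, -0.0398, 0.2569]
orientation: [1.31, 2.854, -0.003]
force: [2.0, -6.2, 0.6]
gripper_width: 0.0395
```

```bash
python3 r.py
```

```text
t 10.43 yaw 130.70 tq6 0.0284 mz 0.045 [ 2.  -6.2  0.6] [ 0.5497 -0.0398  0.2569]
```

Request:
play_rows(moves=[[0,0,-3,0,0,0,0],[0,0,0,0,0,0,0],[0,0,0,0,0,0,0],[0,0,0,0,0,0,0]])

```text
time: 10.92
position: [0.5497, -0.0398, 0.2569]
orientation: [1.384, 2.818, -0.003]
force: [1.7, -7.2, 0.3]
gripper_width: 0.0393
```

```bash
python3 r.py
```

```text
t 10.93 yaw 127.70 tq6 0.0283 mz 0.038 [ 1.7 -7.2  0.3] [ 0.5497 -0.0398  0.2569]
```

Request:
play_rows(moves=[[0,0,-3,0,0,0,0],[0,0,0,0,0,0,0],[0,0,0,0,0,0,0],[0,0,0,0,0,0,0]])

```text
time: 11.42
position: [0.5496, -0.0398, 0.2569]
orientation: [1.457, 2.781, -0.003]
force: [2.1, -7.3, 0.3]
gripper_width: 0.0393
```

```bash
python3 r.py
```

```text
t 11.43 yaw 124.70 tq6 0.0282 mz 0.000 [ 2.1 -7.3  0.3] [ 0.5496 -0.0398  0.2569]
```

Request:
play_rows(moves=[[0,0,-3,0,0,-0.01,0],[0,0,0,0,0,0,0],[0,0,0,0,0,0,0],[0,0,0,0,0,0,0]])

```text
time: 11.92
position: [0.5496, -0.0398, 0.2568]
orientation: [1.53, 2.742, -0.004]
force: [-0.0, -6.6, 2.3]
gripper_width: 0.0397
```

```bash
python3 r.py
```

```text
t 11.93 yaw 121.70 tq6 0.0280 mz 0.057 [-0.  -6.6  2.3] [ 0.5496 -0.0398  0.2568]
```

Request:
play_rows(moves=[[0,0,-3,0,0,0,0],[0,0,0,0,0,0,0],[0,0,0,0,0,0,0],[0,0,0,0,0,0,0]])

```text
time: 12.42
position: [0.5495, -0.0398, 0.2568]
orientation: [1.601, 2.701, -0.004]
force: [0.3, -7.6, 1.3]
gripper_width: 0.0395
```

```bash
python3 r.py
```

```text
t 12.43 yaw 118.69 tq6 0.0282 mz 0.010 [ 0.3 -7.6  1.3] [ 0.5495 -0.0398  0.2568]
```

Request:
play_rows(moves=[[0,0,-3,0,0,0,0],[0,0,0,0,0,0,0],[0,0,0,0,0,0,0],[0,0,0,0,0,0,0]])

```text
time: 12.92
position: [0.5495, -0.0399, 0.2568]
orientation: [1.671, 2.659, -0.004]
force: [0.4, -8.3, 1.1]
gripper_width: 0.0396
```

```bash
python3 r.py
```

```text
t 12.93 yaw 115.70 tq6 0.0280 mz 0.062 [ 0.4 -8.3  1.1] [ 0.5495 -0.0399  0.2568]
```

Request:
play_rows(moves=[[0,0,-3,0,0,0,0],[0,0,0,0,0,0,0],[0,0,0,0,0,0,0],[0,0,0,0,0,0,0]])

```text
time: 13.42
position: [0.5494, -0.0399, 0.2568]
orientation: [1.74, 2.614, -0.004]
force: [-0.1, -7.1, 0.6]
gripper_width: 0.0398
```

```bash
python3 r.py
```

```text
t 13.43 yaw 112.69 tq6 0.0280 mz -0.041 [-0.1 -7.1  0.6] [ 0.5494 -0.0399  0.2568]
```

Request:
play_rows(moves=[[0,0,-3,0,0,-0.01,0],[0,0,0,0,0,0,0],[0,0,0,0,0,0,0],[0,0,0,0,0,0,0]])

```text
time: 13.92
position: [0.5493, -0.0399, 0.2567]
orientation: [1.808, 2.567, -0.004]
force: [-0.0, -7.7, 2.3]
gripper_width: 0.0395
```

```bash
python3 r.py
```

```text
t 13.93 yaw 109.69 tq6 0.0278 mz 0.039 [-0.  -7.7  2.3] [ 0.5493 -0.0399  0.2567]
```

Request:
play_rows(moves=[[0,0,-3,0,0,0,0],[0,0,0,0,0,0,0],[0,0,0,0,0,0,0],[0,0,0,0,0,0,0]])

```text
time: 14.42
position: [0.5493, -0.0399, 0.2567]
orientation: [1.875, 2.519, -0.004]
force: [-0.1, -8.1, 1.8]
gripper_width: 0.0395
```

```bash
python3 r.py
```

```text
t 14.43 yaw 106.69 tq6 0.0279 mz 0.014 [-0.1 -8.1  1.8] [ 0.5493 -0.0399  0.2567]
```

Request:
play_rows(moves=[[0,0,-3,0,0,0,0],[0,0,0,0,0,0,0],[0,0,0,0,0,0,0],[0,0,0,0,0,0,0]])

```text
time: 14.92
position: [0.5492, -0.0399, 0.2567]
orientation: [1.94, 2.469, -0.004]
force: [-2.2, -6.7, 1.6]
gripper_width: 0.0394
```

```bash
python3 r.py
```

```text
t 14.93 yaw 103.69 tq6 0.0276 mz 0.050 [-2.2 -6.7  1.6] [ 0.5492 -0.0399  0.2567]
```

Request:
play_rows(moves=[[0,0,-3,0,0,0,0],[0,0,0,0,0,0,0],[0,0,0,0,0,0,0],[0,0,0,0,0,0,0]])

```text
time: 15.42
position: [0.5491, -0.0399, 0.2566]
orientation: [2.004, 2.418, -0.004]
force: [-1.8, -7.6, 1.9]
gripper_width: 0.0397
```

```bash
python3 r.py
```

```text
t 15.43 yaw 100.69 tq6 0.0275 mz 0.009 [-1.8 -7.6  1.9] [ 0.5491 -0.0399  0.2566]
```

Request:
play_rows(moves=[[0,0,-3,0,0,0,0],[0,0,0,0,0,0,0],[0,0,0,0,0,0,0],[0,0,0,0,0,0,0]])

```text
time: 15.92
position: [0.5491, -0.0398, 0.2566]
orientation: [2.067, 2.365, -0.004]
force: [-1.7, -8.2, 1.4]
gripper_width: 0.0395
```

```bash
python3 r.py
```

```text
t 15.93 yaw 97.69 tq6 0.0274 mz 0.005 [-1.7 -8.2  1.4] [ 0.5491 -0.0398  0.2566]
```

Request:
play_rows(moves=[[0,0,-3,0,0,-0.01,0],[0,0,0,0,0,0,0],[0,0,0,0,0,0,0],[0,0,0,0,0,0,0]])

```text
time: 16.42
position: [0.549, -0.0399, 0.2566]
orientation: [2.128, 2.31, -0.004]
force: [-2.7, -8.0, 3.0]
gripper_width: 0.0393
```

```bash
python3 r.py
```

```text
t 16.43 yaw 94.69 tq6 0.0271 mz 0.028 [-2.7 -8.   3. ] [ 0.549  -0.0399  0.2566]
```

Request:
play_rows(moves=[[0,0,-3,0,0,0,0],[0,0,0,0,0,0,0],[0,0,0,0,0,0,0],[0,0,0,0,0,0,0]])

```text
time: 16.92
position: [0.549, -0.0398, 0.2566]
orientation: [2.188, 2.253, -0.005]
force: [-2.0, -7.8, 3.3]
gripper_width: 0.0398
```

```bash
python3 r.py
```

```text
t 16.93 yaw 91.69 tq6 0.0273 mz 0.003 [-2.  -7.8  3.3] [ 0.549  -0.0398  0.2566]
```

Request:
play_rows(moves=[[0,0,-3,0,0,0,0],[0,0,0,0,0,0,0],[0,0,0,0,0,0,0],[0,0,0,0,0,0,0]])

```text
time: 17.42
position: [0.5489, -0.0398, 0.2565]
orientation: [2.246, 2.195, -0.005]
force: [-2.9, -7.0, 1.9]
gripper_width: 0.0398
```

```bash
python3 r.py
```

```text
t 17.43 yaw 88.69 tq6 0.0271 mz 0.086 [-2.9 -7.   1.9] [ 0.5489 -0.0398  0.2565]
```

Request:
play_rows(moves=[[0,0,-3,0,0,0,0],[0,0,0,0,0,0,0],[0,0,0,0,0,0,0],[0,0,0,0,0,0,0]])

```text
time: 17.92
position: [0.5489, -0.0398, 0.2565]
orientation: [2.303, 2.136, -0.005]
force: [-3.4, -7.8, 3.4]
gripper_width: 0.0398
```

```bash
python3 r.py
```

```text
t 17.93 yaw 85.69 tq6 0.0268 mz 0.026 [-3.4 -7.8  3.4] [ 0.5489 -0.0398  0.2565]
```

Request:
play_rows(moves=[[0,0,-3,0,0,-0.01,0],[0,0,0,0,0,0,0],[0,0,0,0,0,0,0],[0,0,0,0,0,0,0]])

```text
time: 18.42
position: [0.5488, -0.0397, 0.2565]
orientation: [2.358, 2.075, -0.005]
force: [-4.0, -6.5, 3.4]
gripper_width: 0.0394
```

```bash
python3 r.py
```

```text
t 18.43 yaw 82.69 tq6 0.0263 mz 0.013 [-4.  -6.5  3.4] [ 0.5488 -0.0397  0.2565]
```

Request:
play_rows(moves=[[0,0,-3,0,0,0,0],[0,0,0,0,0,0,0],[0,0,0,0,0,0,0],[0,0,0,0,0,0,0]])

```text
time: 18.92
position: [0.5488, -0.0397, 0.2564]
orientation: [2.411, 2.012, -0.005]
force: [-3.8, -7.4, 3.7]
gripper_width: 0.0398
```

```bash
python3 r.py
```

```text
t 18.93 yaw 79.70 tq6 0.0264 mz 0.016 [-3.8 -7.4  3.7] [ 0.5488 -0.0397  0.2564]
```

Request:
play_rows(moves=[[0,0,-3,0,0,0,0],[0,0,0,0,0,0,0],[0,0,0,0,0,0,0],[0,0,0,0,0,0,0]])

```text
time: 19.42
position: [0.5487, -0.0397, 0.2564]
orientation: [2.463, 1.949, -0.005]
force: [-4.6, -6.1, 4.0]
gripper_width: 0.0394
```

```bash
python3 r.py
```

```text
t 19.43 yaw 76.69 tq6 0.0261 mz 0.037 [-4.6 -6.1  4. ] [ 0.5487 -0.0397  0.2564]
```

Request:
play_rows(moves=[[0,0,-3,0,0,0,0],[0,0,0,0,0,0,0],[0,0,0,0,0,0,0],[0,0,0,0,0,0,0]])

```text
time: 19.92
position: [0.5487, -0.0397, 0.2564]
orientation: [2.513, 1.884, -0.005]
force: [-4.5, -7.1, 3.9]
gripper_width: 0.0397
```

```bash
python3 r.py
```

```text
t 19.93 yaw 73.69 tq6 0.0259 mz 0.023 [-4.5 -7.1  3.9] [ 0.5487 -0.0397  0.2564]
```

Request:
play_rows(moves=[[0,0,-3,0,0,-0.01,0],[0,0,0,0,0,0,0],[0,0,0,0,0,0,0],[0,0,0,0,0,0,0]])

```text
time: 20.42
position: [0.5486, -0.0396, 0.2564]
orientation: [2.562, 1.817, -0.005]
force: [-6.2, -6.2, 4.5]
gripper_width: 0.0396
```

```bash
python3 r.py
```

```text
t 20.43 yaw 70.69 tq6 0.0256 mz 0.038 [-6.2 -6.2  4.5] [ 0.5486 -0.0396  0.2564]
```

Request:
play_rows(moves=[[0,0,-3,0,0,0,0],[0,0,0,0,0,0,0],[0,0,0,0,0,0,0],[0,0,0,0,0,0,0]])

```text
time: 20.92
position: [0.5486, -0.0396, 0.2563]
orientation: [2.609, 1.749, -0.005]
force: [-4.5, -7.3, 4.4]
gripper_width: 0.0394
```

```bash
python3 r.py
```

```text
t 20.93 yaw 67.70 tq6 0.0256 mz -0.025 [-4.5 -7.3  4.4] [ 0.5486 -0.0396  0.2563]
```

Request:
play_rows(moves=[[0,0,-3,0,0,0,0],[0,0,0,0,0,0,0],[0,0,0,0,0,0,0],[0,0,0,0,0,0,0]])

```text
time: 21.42
position: [0.5485, -0.0395, 0.2563]
orientation: [2.653, 1.681, -0.005]
force: [-6.0, -5.8, 4.5]
gripper_width: 0.0398
```

```bash
python3 r.py
```

```text
t 21.43 yaw 64.70 tq6 0.0844 mz 0.057 [-6.  -5.8  4.5] [ 0.5485 -0.0395  0.2563]
```

Request:
play_rows(moves=[[0,0,-0.7,0,0,0,0],[0,0,0,0,0,0,0],[0,0,0,0,0,0,0],[0,0,0,0,0,0,0]])

```text
time: 21.92
position: [0.5485, -0.0395, 0.2563]
orientation: [2.664, 1.665, -0.005]
force: [-6.1, -6.2, 3.9]
gripper_width: 0.0395
```

```bash
python3 st.py 3
```

```text
[[64.0056  0.0991  0.1251  1.7158]
 [64.005   0.1516  0.1251  1.7159]
 [64.0063  0.131   0.1251  1.7159]]
22.025 [ 0.54850651 -0.03951523  0.25634279] [-6.5 -6.3  5. ] [-1.257  1.53   0.131] [  3.537 -46.14   49.814  -1.837   2.369   0.125] 0.03983358282422246
```

Contact confirmed: the joint-6 torque rose by 0.059 N m per degree, which matches the mat. The bottom is at yaw 65.7°, so the back-off target is 155.7°, which is +91.7° from here.

Request:
play_rows(moves=[[0,0,4.7,0,0,0,0],[0,0,10,0,0,0.01,0],[0,0,10,0,0,0.01,0],[0,0,10,0,0,0.01,0],[0,0,10,0,0,0.01,0]])

```text
time: 22.65
position: [0.5493, -0.0399, 0.2568]
orientation: [1.823, 2.557, -0.004]
force: [-0.6, -7.2, 0.9]
gripper_width: 0.0394
```

Request:
play_rows(moves=[[0,0,10,0,0,0.01,0],[0,0,10,0,0,0.01,0],[0,0,10,0,0,0.01,0],[0,0,9,0,0,0,0],[0,0,5,0,0,0,0]])

```text
time: 23.28
position: [0.5501, -0.0395, 0.2571]
orientation: [0.735, 3.052, -0.002]
force: [4.2, -4.8, -0.6]
gripper_width: 0.0396
```

Request:
play_rows(moves=[[0,0,3,0,0,0,0],[0,0,0,0,0,0,0],[0,0,0,0,0,0,0],[0,0,0,0,0,0,0]])

```text
time: 23.78
position: [0.5501, -0.0395, 0.2571]
orientation: [0.66, 3.069, -0.002]
force: [4.8, -5.4, -1.6]
gripper_width: 0.0396
```

```bash
python3 r.py
```

```text
t 23.77 yaw 155.72 tq6 -0.0240 mz -0.032 [ 4.8 -5.4 -1.6] [ 0.5501 -0.0395  0.2571]
```

Request:
play_rows(moves=[[0,0,0,0.04,-0.05,0,0],[0,0,0,0,0,0,0],[0,0,0,0,0,0,0.3],[0,0,0,0,0,0,0.7],[0,0,0,0,0,0,1]])

```text
time: 24.4
position: [0.5495, -0.0388, 0.2565]
orientation: [-0.663, -3.07, -0.001]
force: [-0.0, 0.1, -0.7]
gripper_width: 0.074
```

Request:
play_rows(moves=[[0,0,0,0,0,0,1],[0,0,0,0,0,0,1],[0,0,0,0,0,2.5,1],[0,0,0,0,0,3,1],[0,0,0,0,0,3,1]])

```text
time: 25.02
position: [0.5497, -0.0391, 0.3427]
orientation: [-0.664, -3.07, -0.0]
force: [0.1, -0.8, 0.6]
gripper_width: 0.0851
```

Request:
play_rows(moves=[[0,0,0,0,0,0,1],[0,0,0,0,0,0,1]])

```text
time: 25.28
position: [0.5498, -0.0391, 0.3411]
orientation: [-0.664, -3.07, -0.0]
force: [0.6, -0.4, -1.1]
gripper_width: 0.0855
```

```bash
python3 r.py; python3 - <<'E'
from h import *
d=grab('wrist','w3')
cv2.imwrite('pics/w3b.png',cv2.resize(d['img'],None,fx=1.55,fy=1.55,interpolation=cv2.INTER_CUBIC))
E
```

```text
t 25.27 yaw 155.58 tq6 -0.0012 mz 0.024 [ 0.6 -0.4 -1.1] [ 0.5498 -0.0391  0.3411]
```

View pics/w3b.png

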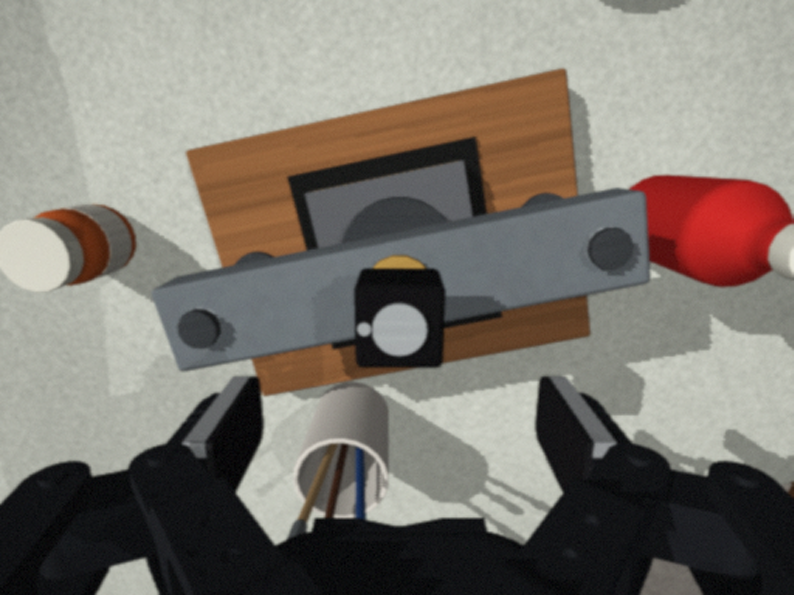

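Final view: the knob is square to the hand (disc at (400,329), dot straight left at (364,329)), so it stayed at the target yaw on release. The block sits square on its mat, and the bottle, jar and pot are all standing. The hand is clear above.

```bash
python3 -c "
from h import *
print(ctrl.hand_in())"
```

```text
the job is handed in; nothing more can be done
None
```

The press is set: I turned the screw clockwise until the foot bottomed on the block, backed it off a quarter turn, let go and handed the job in at about 25 s of the 61 s allowed.

- **Bottoming:** the foot touched after about 204° of turning. The last part was done in 3° steps while I watched the joint-6 torque, which rose by 0.059 N m per degree after contact, matching the mat. I stopped at about 0.1 N m above the thread friction, which should move the block corner by about 2.4 mm at most.
- **Back-off:** the bottom angle works out at yaw 65.7°, and I stopped at 155.7°, so 90.0° back. That comes from the arm's angle readings; I did not measure the 0.75 mm gap itself.
- **Last checks:** the final wrist picture shows the knob still square to the hand after release and the block straight on its mat. The bottle, jar and pot are standing and were never touched, and the gripper is open about 50 mm above the knob.
- **Disagreements:** my camera estimates of the knob's y position differed by up to about 4 mm. I corrected this from the side force while turning, which was at most about 11 N.

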